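# Zero the bench scale, slide the slip stone on and record its weight

## Task

Weigh the dark slip stone that lies on the wooden shelf of the low bench scale. While the bare metal weighing plate is still empty, press the blue key and then the yellow key; then slide the stone, without lifting it off the deck, off the shelf until the whole of it lies on the metal plate, let go of it, and press the green key. Press one key at a time, fully down, and let it spring back up before going on; leave the red key alone, do not disturb the other things on the bench, and leave the stone on the plate.

Things in the scene. Friction and masses are not known exactly. Their poses are not given: they have to be found in the camera images.
- scale: low fixed bench scale 160 (x) by 260 (y) by 20 mm high, origin at the centre of its underside. Its flat top, 20 mm above the bench, is in two parts flush with one another: a light wooden infeed shelf from y = -130 to +10 mm and a bare light metal weighing plate from y = +10 to +130 mm in its frame. Nothing fences the edges. Its yaw is at most 0.1 rad; its place and that of the console may be swapped.
- plate_center (a point): centre of the top face of the metal weighing plate, which measures 160 mm (x) by 120 mm (y); axes as those of the scale
- slip_stone: loose dark green-grey slip stone, flat, 46 (x) by 111 (y) by 13 mm thick, about 0.14 kg, lying on the wooden shelf. Origin at the centre of its underside; its y is its length, which starts roughly across the direction of the slide (along the scale's x, within about 0.25 rad).
- stone_corner_a (a point): corner of the stone's underside at (+23, +55) mm in its frame
- stone_corner_b (a point): corner of the stone's underside at (+23, -55) mm in its frame
- stone_corner_c (a point): corner of the stone's underside at (-23, +55) mm in its frame
- stone_corner_d (a point): corner of the stone's underside at (-23, -55) mm in its frame
- console: fixed grey key console 170 (x) by 140 (y) mm, 26 mm high, origin at the centre of its underside; a tilted display bar, up to about 50 mm high, lies along its far (+x) edge. Four keys in a 2 by 2 group nearer the robot, 68 mm apart in y and 65 mm in x.
- key_blue (a joint): travel of the blue key in m: 0 up, 0.006 fully down. A spring brings it back up; it begins to move at about 1.2 N and takes about 4 N to hold fully down.
- key_blue_top (a point): centre of the top face of the round blue key, 32 mm across. It points up; press straight down. When up, this point is 48 mm above the bench (22 mm above the console); the key stands in a round black housing 48 mm across and 12 mm high. The keys may be in any order in their 2 by 2 group.
- key_yellow (a joint): travel of the yellow key in m: 0 up, 0.006 fully down. A spring brings it back up; it begins to move at about 1.2 N and takes about 4 N to hold fully down.
- key_yellow_top (a point): centre of the top face of the round yellow key, 32 mm across. It points up; press straight down. When up, this point is 48 mm above the bench (22 mm above the console); the key stands in a round black housing 48 mm across and 12 mm high. The keys may be in any order in their 2 by 2 group.
- key_green (a joint): travel of the green key in m: 0 up, 0.006 fully down. A spring brings it back up; it begins to move at about 1.2 N and takes about 4 N to hold fully down.
- key_green_top (a point): centre of the top face of the round green key, 32 mm across. It points up; press straight down. When up, this point is 48 mm above the bench (22 mm above the console); the key stands in a round black housing 48 mm across and 12 mm high. The keys may be in any order in their 2 by 2 group.
- key_red (a joint): travel of the red key in m: 0 up, 0.006 fully down. A spring brings it back up; it begins to move at about 1.2 N and takes about 4 N to hold fully down. This key must be left alone.
- key_red_top (a point): centre of the top face of the round red key, 32 mm across. It points up; press straight down. When up, this point is 48 mm above the bench (22 mm above the console); the key stands in a round black housing 48 mm across and 12 mm high. The keys may be in any order in their 2 by 2 group.
- cork_block: cork sanding block, 52x86x30 mm, brown, loose bystander behind the work; origin at the centre of its underside
- tape_roll: black roll of tape, 81 mm across, 19 mm high, loose bystander at the left of the work; origin at the centre of its underside

How it is judged (in metres and radians):
On the way, in this order (a step that is already met when the one before it is completed fails the run):
1. the blue key alone is pressed down, the plate empty (value of joint key_blue above 0.0045 m and value of joint each of key_yellow, key_green, key_red below 0.0015 m and y of each of stone_corner_a, stone_corner_b, stone_corner_c, stone_corner_d in the frame of plate_center below -0.06 m), for 0.05 s.
2. the blue key is back up (value of joint each of key_blue, key_yellow, key_green, key_red below 0.0015 m), for 0.05 s.
3. the yellow key alone is pressed down, the plate empty (value of joint key_yellow above 0.0045 m and value of joint each of key_blue, key_green, key_red below 0.0015 m and y of each of stone_corner_a, stone_corner_b, stone_corner_c, stone_corner_d in the frame of plate_center below -0.06 m), for 0.05 s.
4. the yellow key is back up (all of step 2), for 0.05 s.
5. the whole stone lies at rest on the metal plate, let go (x of stone_corner_a in the frame of plate_center between -0.08 and 0.08 m and y of stone_corner_a in the frame of plate_center between -0.06 and 0.06 m and x of stone_corner_b in the frame of plate_center between -0.08 and 0.08 m and y of stone_corner_b in the frame of plate_center between -0.06 and 0.06 m and x of stone_corner_c in the frame of plate_center between -0.08 and 0.08 m and y of stone_corner_c in the frame of plate_center between -0.06 and 0.06 m and x of stone_corner_d in the frame of plate_center between -0.08 and 0.08 m and y of stone_corner_d in the frame of plate_center between -0.06 and 0.06 m and linear speed of slip_stone below 0.01 m/s and contact force between the fingers and slip_stone below 0.1 N), for 0.2 s.
6. the green key alone is pressed down, the stone on the plate (value of joint key_green above 0.0045 m and value of joint each of key_blue, key_yellow, key_red below 0.0015 m and x of stone_corner_a in the frame of plate_center between -0.08 and 0.08 m and y of stone_corner_a in the frame of plate_center between -0.06 and 0.06 m and x of stone_corner_b in the frame of plate_center between -0.08 and 0.08 m and y of stone_corner_b in the frame of plate_center between -0.06 and 0.06 m and x of stone_corner_c in the frame of plate_center between -0.08 and 0.08 m and y of stone_corner_c in the frame of plate_center between -0.06 and 0.06 m and x of stone_corner_d in the frame of plate_center between -0.08 and 0.08 m and y of stone_corner_d in the frame of plate_center between -0.06 and 0.06 m), for 0.05 s.
At the end, for the whole second after the job is handed in: All four corners of the stone's underside are within the outline of the metal plate (80 mm in x and 60 mm in y from its centre), the stone lies flat and at rest, untouched, and all four keys are up (joints under 1.5 mm). Fully down means a joint of more than 4.5 mm (all of step 4 and all of step 5 and height (world z) of slip_stone below 0.024 m and angle between slip_stone's own z axis and vertical below 0.1 rad).
It fails at once if the red key is pressed (more than 3 mm) (value of joint key_red above 0.003 m).
It fails at once if the stone is lifted off the deck (a corner by more than 12 mm) (height (world z) of any of stone_corner_a, stone_corner_b, stone_corner_c, stone_corner_d above 0.032 m).
It fails at once if the blue or yellow key is pressed with the stone on the plate, or the green key before the whole stone is on it ((value of joint any of key_blue, key_yellow above 0.0045 m and not (y of each of stone_corner_a, stone_corner_b, stone_corner_c, stone_corner_d in the frame of plate_center below -0.06 m)) or (value of joint key_green above 0.0045 m and not (x of stone_corner_a in the frame of plate_center between -0.08 and 0.08 m and y of stone_corner_a in the frame of plate_center between -0.06 and 0.06 m and x of stone_corner_b in the frame of plate_center between -0.08 and 0.08 m and y of stone_corner_b in the frame of plate_center between -0.06 and 0.06 m and x of stone_corner_c in the frame of plate_center between -0.08 and 0.08 m and y of stone_corner_c in the frame of plate_center between -0.06 and 0.06 m and x of stone_corner_d in the frame of plate_center between -0.08 and 0.08 m and y of stone_corner_d in the frame of plate_center between -0.06 and 0.06 m))).
It fails at once if two keys are pressed at once (value of joint each of key_blue, key_yellow above 0.003 m or value of joint each of key_blue, key_green above 0.003 m or value of joint each of key_blue, key_red above 0.003 m or value of joint each of key_yellow, key_green above 0.003 m or value of joint each of key_yellow, key_red above 0.003 m or value of joint each of key_green, key_red above 0.003 m).
It fails at once if a bystander is moved by more than 20 mm (distance of any of cork_block, tape_roll from where it was at the start of the episode above 0.02 m).
It also fails if it takes over 69 s, if anything falls off the work surface, if the arm or the gripper's body presses on something with over 40 N, if the wrist force passes 120 N, or if a joint passes its speed limit or range.

## Robot

A 7-joint arm with a two-finger parallel gripper is mounted at the origin on a cart in front of the work surface, level with it; the furniture and walls round the work are solid. World frame = base frame: x ahead of the robot, y to its left, z up, the work surface at z = 0. Lengths are in mm, angles in degrees, forces in N, time in s.
With the tool pointing down it reaches from about 350 to 900 mm from the base axis. Payload 8.1 kg.
Tool frame: the origin (TCP) lies midway between the tips of the shut fingers; the grasp point (between the pads) lies 19 mm behind it; y points along the fingers, x is the direction in which the jaws open and shut, and the axes are right-handed (so a half turn about y gives the same grasp; the last joint's range is limited). The gripper opens to 85 mm and grips with 20 to 120 N. Pads are 22 mm wide; open, the fingers measure 114 mm over their backs; the gripper's body (76 mm by 85 mm) begins 54 mm behind the grasp point. The pads swing forward as they close: fully open they stand 13 mm farther back than shut.
Start: joints at [-70.565, 24.895, 1.432, 90.138, -0.665, 64.973, -4.303], TCP at [267.258, 564.992, 211.023] pointing down, gripper open.
Joint ranges: [-149.89, 149.89], [-25.12, 119.58], [-72.63, 75.52], [4.76, 147.25], [-75.54, 255.54], [6.69, 114.76], [-157.13, 157.13]. Speed limits (degrees/s): [127.2, 127.2, 172.46, 172.46, 180, 180, 180].

## Interface

Orientations are given as a 3x3 rotation matrix whose columns are the frame's x, y, z axes.
In Python, from bench import env, viewer gives the robot as it stands. Calls block until the motion is done:
- env.move_ptp(position, orientation): joint-space move of the TCP to a pose.
- env.servo_line(position, rate=150, frame=None): straight line of the TCP; frame=None keeps the orientation; rate is the mean speed in mm/s.
- env.move_j(angles): joint-space move.
- env.gripper_open() and env.clamp(effort=None): open the fingers fully, or close them until they stop; effort is the grip in N (None keeps the last).
- env.hold(seconds).
- env.ik(position, orientation): joint angles nearest the present ones, or None.
- env.state(): the state.
- viewer.snapshot(name): name is "side" or "top" or "wrist"; returns (picture, depth): 480x640x3 uint8, blue, green, red; 480x640 float32, mm along the optical axis (not along the pixel's ray), 0 where there is no reading.
- viewer.camera_params(name): a dict with "intrinsics" (3x3 intrinsics, pixels), "xyz" and "rotation" of the camera in the world. Camera axes: x right, y up, looking along -z (the intrinsics and any distortion apply to the point x, -y, -z); pixel columns grow to the right and rows downward; lengths in mm; the calibration is good to about 2 mm. A picture is of the moment at which its call begins: read the wrist's pose just before it. camera_params takes no time and is no camera call; for the wrist camera it gives the pose at the moment of the call.
A pose or a line that the arm cannot do raises env.PlanningError and nothing moves.
- env.hand_in(): hands the job in, once; it reports no verdict.
The state is a dict: "time_s": time; "qpos": joint angles; "qvel": joint speeds; "tau": joint torques, N m; "tool_pos": TCP position; "tcp_rot": TCP orientation; "contact_force": force on the tool from outside, world axes, zero at the start; "moment": the same for the moment, N m; "grip_width": opening from 0.0 (shut) to 1.0 (fully open).
Only numpy, scipy, OpenCV 4.12 (cv2) and the standard library are available. Lean on these libraries where they do the work, as an engineer would, in place of code of your own. Each camera call takes 0.05 s, during which the arm holds its last target. There are 200 camera calls.

## Working session

There is one attempt and no reset: what is moved stays moved. The work goes in short steps, each a Python script; the robot and the scene stay as the last script left them, time stands still between calls to the robot, and variables do not carry over. Pictures are saved under pics/ and viewed, about 8 in all and at most 12, crops included, and the job is handed in when it is done.

```bash
ls; mkdir -p pics
python3 - <<'E'
from bench import env, viewer
import cv2
s=env.state();print(s['time_s'],s['tool_pos'],s['tcp_rot'],s['grip_width'])
for n in("top","side"):
    p,d=viewer.snapshot(n);cv2.imwrite(f"pics/{n}0.png",p);print(n,viewer.camera_params(n))
    import numpy as np;np.save(f"pics/{n}0.npy",d)
E
```

```text
pics
0.0 [267.0588372  564.47780226 210.23349892] [[ 4.27602697e-01 -4.96391547e-04 -9.03966641e-01]
 [ 9.03965452e-01 -1.47759212e-03  4.27602946e-01]
 [-1.54795247e-03 -9.99998785e-01 -1.83101565e-04]] 1.0004239632752348
top {'intrinsics': array([[459.23107021,   0.        , 325.04447156],
       [  0.        , 459.23107021, 248.74529199],
       [  0.        ,   0.        ,   1.        ]]), 'xyz': array([440.8492927 , 279.6493196 , 901.56234011]), 'rotation': array([[ 0.00589987,  0.99098925, -0.13381143],
       [-0.99955216,  0.00191852, -0.02986294],
       [-0.02933714,  0.13392769,  0.99055677]])}
side {'intrinsics': array([[618.56823436,   0.        , 316.75780316],
       [  0.        , 618.56823436, 236.3871388 ],
       [  0.        ,   0.        ,   1.        ]]), 'xyz': array([ 517.38235952, -717.09166127,  680.64024766]), 'rotation': array([[ 0.99822411,  0.04013245, -0.04402284],
       [-0.05855326,  0.52504418, -0.84905837],
       [-0.01096086,  0.85012822,  0.52646165]])}
```

View pics/top0.png

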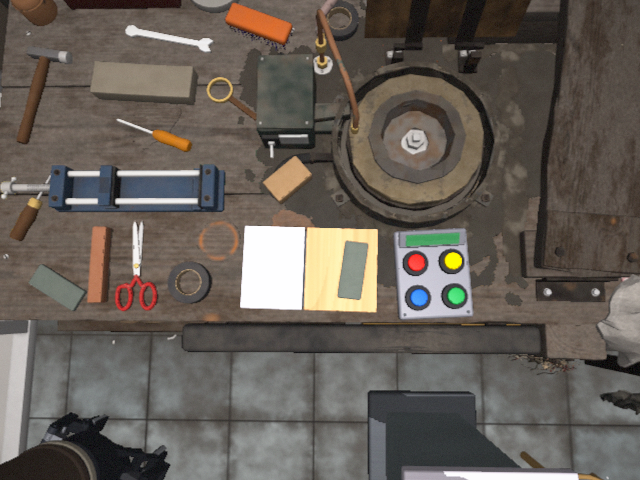

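View pics/side0.png

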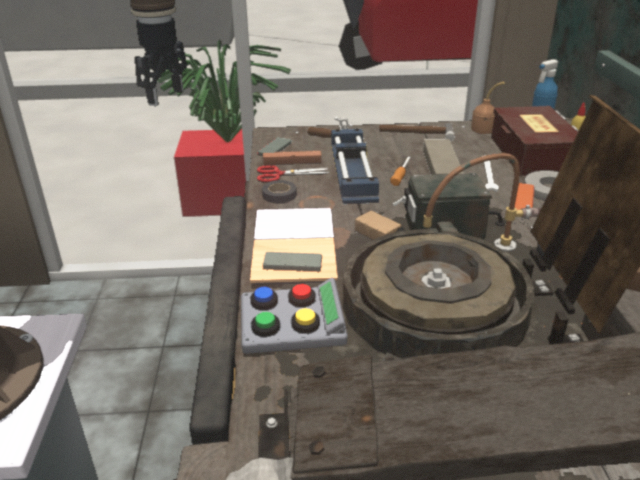

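```bash
cat > h.py <<'E'
from bench import env, viewer
import cv2, numpy as np
def pix2world(n,uv,z,cp=None):
    cp=cp or viewer.camera_params(n);K,R,t=cp['intrinsics'],cp['rotation'],cp['xyz']
    uv=np.atleast_2d(uv).astype(float)
    r=np.c_[(uv[:,0]-K[0,2])/K[0,0],-(uv[:,1]-K[1,2])/K[1,1],-np.ones(len(uv))]@R.T
    return t+r*((z-t[2])/r[:,2])[:,None]
def depth2world(n,uv,d):
    cp=viewer.camera_params(n);K,R,t=cp['intrinsics'],cp['rotation'],cp['xyz']
    uv=np.atleast_2d(uv).astype(float)
    return t+np.c_[(uv[:,0]-K[0,2])/K[0,0],-(uv[:,1]-K[1,2])/K[1,1],-np.ones(len(uv))]*d@R.T
def blob(mask,seed):
    n,l,st,c=cv2.connectedComponentsWithStats(mask.astype(np.uint8))
    return l==l[seed[1],seed[0]]
SEED=dict(blue=((418,297),48),yellow=((453,260),48),green=((455,296),48),red=((416,262),48),stone=((352,270),33),plate=((273,268),20),wood=((325,245),20))
SIDE=dict(blue=((264,298),48),yellow=((306,320),48),green=((265,322),48),red=((302,295),48),stone=((293,262),33),plate=((293,225),20),wood=((293,246),20))
def measure(n,p,d,seeds):
    out={}
    for k,(s,z) in seeds.items():
        ref=np.median(p[s[1]-2:s[1]+3,s[0]-2:s[0]+3].reshape(-1,3),0)
        q=p.astype(float)
        m=np.abs(q-ref).max(2)<(60 if k in('plate','wood') else 45)
        if k in('blue','yellow','green','red'):
            hs=cv2.cvtColor(p,cv2.COLOR_BGR2HSV).astype(int);r=hs[s[1],s[0]]
            m=(np.abs(hs[...,0]-r[0])%170<12)&(hs[...,1]>120)&(hs[...,2]>70)
        m=blob(m,s)
        ys,xs=np.nonzero(m)
        w=pix2world(n,np.c_[xs,ys],z)[:,:2]
        (c,sz,a)=cv2.minAreaRect(w.astype(np.float32))
        dz=depth2world(n,s,d[s[1],s[0]])[0,2] if d[s[1],s[0]]>0 else -1
        out[k]=(np.round(c,1),np.round(sz,1),round(a,1));print(n,k,'c',out[k],'mean',w.mean(0).round(1),'n',len(xs),'depth z',round(float(dz),1))
    return out
E
python3 - <<'E'
from h import *
for n,s in(("top",SEED),("side",SIDE)):
    measure(n,cv2.imread(f"pics/{n}0.png"),np.load(f"pics/{n}0.npy"),s)
E
```

```text
top blue c (array([466.1, 132.9]), array([31.1, 31.2]), 88.9) mean [466.6 132.7] n 249 depth z 48.5
top yellow c (array([534.7,  68.8]), array([30.9, 32.1]), 44.5) mean [534.7  68.6] n 257 depth z 48.6
top green c (array([470.1,  65.3]), array([30.4, 31.6]), 44.3) mean [470.1  65.3] n 251 depth z 48.0
top red c (array([531.7, 136.2]), array([31.2, 31.9]), 44.7) mean [531.3 136.3] n 246 depth z 50.0
top stone c (array([518.1, 253.7]), array([ 43.8, 109.2]), 81.5) mean [517.8 253.8] n 1317 depth z 34.6
top plate c (array([524.6, 407.7]), array([118.6, 160.5]), 88.4) mean [523.9 407.6] n 5028 depth z 18.5
top wood c (array([521.3, 275.9]), array([138.4, 159.2]), 88.4) mean [520.6 282.3] n 4578 depth z 19.6
side blue c (array([468.5, 127.5]), array([32. , 36.7]), 30.0) mean [468.7 127.3] n 204 depth z 43.6
side yellow c (array([537. ,  60.8]), array([37.9, 32.5]), 85.9) mean [536.9  60. ] n 265 depth z 47.2
side green c (array([472.4,  60.6]), array([29.5, 28.1]), 57.4) mean [472.3  60.4] n 177 depth z 47.9
side red c (array([534. , 130.8]), array([42.5, 32.7]), 85.8) mean [533.6 129.5] n 251 depth z 45.8
side stone c (array([521.9, 250.2]), array([ 44.7, 108.5]), 83.1) mean [521.6 249.7] n 737 depth z 31.4
side plate c (array([527.1, 403.9]), array([130.4, 161. ]), 88.4) mean [527.2 404.3] n 2305 depth z 20.2
side wood c (array([525.1, 337.8]), array([264.6, 161.6]), 88.4) mean [524.8 287.5] n 2529 depth z 20.4
```

```bash
cat >> h.py <<'E'
def R(deg):
    a=np.radians(deg);return np.array([[np.cos(a),0,-np.sin(a)],[np.sin(a),0,np.cos(a)],[0,-1,0]])
def press(x,y,th=82.):
    env.move_ptp([x,y,75],R(th)); env.hold(.1)
    f0=env.state()['contact_force'][2]
    env.servo_line([x,y,51],60)
    for z in (48,46,44,43,42,41.5,41,40.5,40,39.5,39,38.5,38):
        env.servo_line([x,y,z],30);env.hold(.05)
        s=env.state();f=s['contact_force'][2]-f0;print(z,s['tool_pos'].round(1),round(f,2))
        if f>9: break
    env.hold(.15)
    env.servo_line([x,y,75],80);env.hold(.2)
    s=env.state();print('t',s['time_s'],'f0',f0,s['contact_force'].round(2))
E
python3 - <<'E'
from h import *
env.clamp(20)
print(env.state()['grip_width'])
env.move_ptp([467,131.5,130],R(82.))
press(467,131.5)
E
```

```text
0.0009080351676784452
48 [467.  131.5  48.1] 0.35
46 [467.  131.5  46. ] 0.17
44 [466.9 131.5  43.9] -0.34
43 [467.  131.5  43. ] -1.16
42 [467.  131.5  42. ] -0.05
41.5 [467.  131.5  41.5] -0.27
41 [467.  131.5  41. ] -1.15
40.5 [467.  131.5  40.5] -0.51
40 [467.  131.5  40. ] -1.1
39.5 [467.  131.5  39.5] -0.95
39 [467.  131.5  39. ] 0.11
38.5 [467.  131.5  38.5] 0.02
38 [467.  131.5  38. ] -0.87
t 8.475 f0 0.4713896754822694 [-0.33 -0.65 -0.96]
```

Run:
```python
from h import *
env.servo_line([467,131.5,50],80)
p,d=viewer.snapshot("side");q,_=viewer.snapshot("top")
a=cv2.resize(p[180:380,180:380],(400,400));b=cv2.resize(q[200:400,340:540],(400,400))
cv2.imwrite("pics/s1.png",np.hstack([a,b]))
```

```text
(no output)
```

View pics/s1.png

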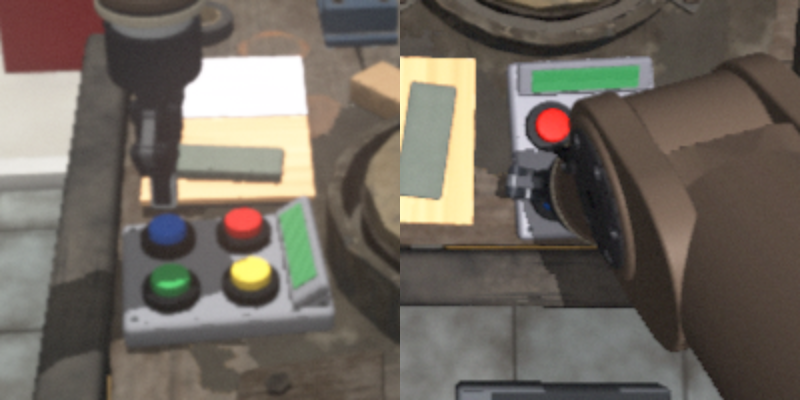

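Run:
```python
from h import *
p,d=viewer.snapshot("side");q,e=viewer.snapshot("top");s=env.state()
print(s['tool_pos'],s['qpos'],s['grip_width']);print(s['tcp_rot'].round(3))
for v in range(268,290,3):
    for u in (257,261,265):
        print((u,v),depth2world("side",(u,v),d[v,u])[0].round(0),end=' ')
    print()
print('top')
for v in range(280,304,4):
    for u in range(392,420,4):
        print((u,v),depth2world("top",(u,v),e[v,u])[0].round(0),end=' ')
    print()
a=cv2.resize(p[190:310,200:320],(480,480),interpolation=cv2.INTER_CUBIC);b=cv2.resize(q[230:330,380:445],(312,480),interpolation=cv2.INTER_CUBIC)
cv2.imwrite("pics/s2.png",np.hstack([a,b]))
```

```text
[467.32823129 131.59330716  50.38772014] [-29.77755189  24.27486072  10.07341207 120.05007837  -6.99959561
  36.16957089  67.07785021] 0.0016632696709038158
[[ 0.139  0.001 -0.99 ]
 [ 0.99   0.     0.139]
 [ 0.    -1.    -0.001]]
(257, 268) [463. 103. 117.] (261, 268) [470. 100. 119.] (265, 268) [476. 104. 116.] 
(257, 271) [462. 121.  99.] (261, 271) [469. 119. 100.] (265, 271) [475. 126.  95.] 
(257, 274) [462. 119.  94.] (261, 274) [468. 118.  94.] (265, 274) [474. 126.  89.] 
(257, 277) [461. 121.  87.] (261, 277) [468. 119.  88.] (265, 277) [474. 126.  82.] 
(257, 280) [461. 121.  81.] (261, 280) [467. 121.  80.] (265, 280) [474. 123.  79.] 
(257, 283) [454. 214.   7.] (261, 283) [467. 125.  72.] (265, 283) [474. 123.  73.] 
(257, 286) [454. 214.   1.] (261, 286) [461. 213.   1.] (265, 286) [468. 218.  -3.] 
(257, 289) [458. 138.  50.] (261, 289) [465. 139.  49.] (265, 289) [472. 140.  48.] 
top
(392, 280) [501. 175.  -1.] (396, 280) [500. 170.  15.] (400, 280) [500. 163.  24.] (404, 280) [499. 156.  29.] (408, 280) [500. 148.  27.] (412, 280) [499. 141.  29.] (416, 280) [500. 1
[... 294 characters left out ...]
04, 288) [477. 177. 173.] (408, 288) [477. 171. 177.] (412, 288) [476. 168. 194.] (416, 288) [472. 174. 268.] 
(392, 292) [478. 176.   2.] (396, 292) [471. 189. 165.] (400, 292) [471. 183. 168.] (404, 292) [471. 177. 171.] (408, 292) [471. 171. 176.] (412, 292) [470. 168. 199.] (416, 292) [467. 174. 270.] 
(392, 296) [470. 176.  -3.] (396, 296) [465. 189. 166.] (400, 296) [465. 182. 163.] (404, 296) [465. 175. 159.] (408, 296) [464. 172. 180.] (412, 296) [464. 169. 199.] (416, 296) [462. 174. 268.] 
(392, 300) [462. 176.   1.] (396, 300) [462. 168.   1.] (400, 300) [462. 164.  27.] (404, 300) [462. 157.  28.] (408, 300) [460. 163. 119.] (412, 300) [459. 158. 131.] (416, 300) [457. 167. 228.]
```

View pics/s2.png

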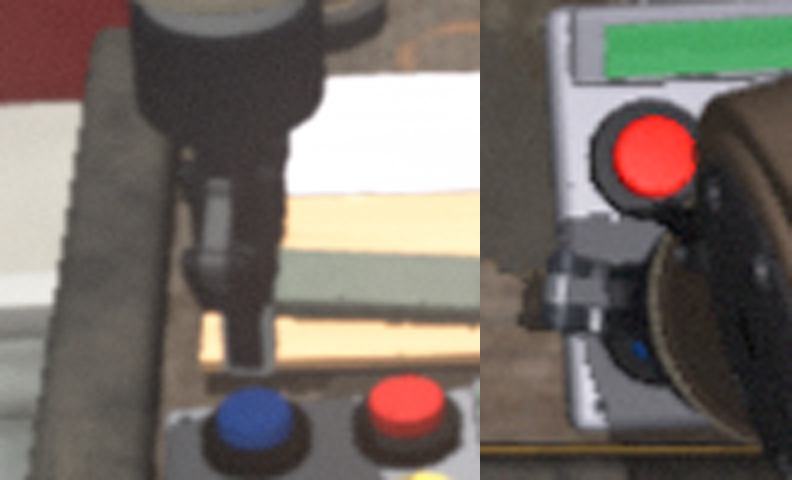

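```bash
python3 - <<'E'
import re
s=open('h.py').read()
i=s.index('def press')
s=s[:i]+'''def press(x,y,th=82.,z0=32,zmin=14):
    env.move_ptp([x,y,62],R(th)); env.hold(.1)
    f0=np.mean([(env.hold(.02),env.state()['contact_force'][2])[1] for _ in range(5)])
    env.servo_line([x,y,z0],60)
    for z in np.arange(z0-1,zmin,-1):
        env.servo_line([x,y,z],30);env.hold(.06)
        s=env.state();f=s['contact_force'][2]-f0;print(z,s['tool_pos'].round(1),round(f,2))
        if abs(f)>8: break
    env.hold(.15)
    env.servo_line([x,y,62],80);env.hold(.2)
    s=env.state();print('t',s['time_s'],'f0',f0,s['contact_force'].round(2))
'''
open('h.py','w').write(s)
E
python3 - <<'E'
from h import *
press(467,131.5)
E
```

```text
31 [467.2 131.6  31.2] -0.76
30 [467.  131.5  30. ] 0.47
29 [467.  131.5  29. ] -0.79
28 [467.  131.5  28. ] 0.24
27 [467.  131.5  27. ] 1.0
26 [467.1 131.5  26. ] 2.12
25 [467.  131.5  25. ] 2.01
24 [467.  131.5  24. ] 1.95
23 [467.1 131.5  23. ] 3.63
22 [467.  131.5  22. ] 2.99
21 [467.1 131.5  21.6] 15.26
t 14.625 f0 0.044429027539406876 [ 0.39  0.16 -0.09]
```

Run:
```python
from h import *
env.servo_line([467,131.5,85],150)
env.servo_line([536,67.5,85],150)
press(536,67.5,z0=29)
env.servo_line([536,67.5,110],150)
env.move_ptp([300,200,200],R(82.))
env.gripper_open()
p,d=viewer.snapshot("top");measure("top",p,d,{k:SEED[k] for k in('stone','yellow','blue','red','green')})
p,d=viewer.snapshot("side");measure("side",p,d,{k:SIDE[k] for k in('stone',)})
print(env.state()['time_s'],env.state()['grip_width'])
```

```text
28 [536.1  67.5  28.2] -0.2
27 [536.2  67.6  27.1] 1.41
26 [536.3  67.6  26.1] 1.98
25 [536.2  67.5  25.1] 2.02
24 [536.2  67.5  24.1] 2.58
23 [536.2  67.5  23.1] 3.45
22 [536.2  67.5  22. ] 4.26
21 [536.2  67.6  21.7] 13.54
t 20.3167 f0 0.06885063716792604 [-0.48  0.06  0.01]
top stone c (array([518.1, 253.9]), array([ 43.7, 109.1]), 81.6) mean [517.8 253.8] n 1316 depth z 33.4
top yellow c (array([534.7,  68.8]), array([30.9, 32.1]), 44.5) mean [534.7  68.7] n 258 depth z 46.5
top blue c (array([466.1, 132.9]), array([31.1, 31.2]), 88.9) mean [466.6 132.8] n 251 depth z 46.4
top red c (array([531.7, 136.2]), array([31.2, 32. ]), 44.7) mean [531.4 136.1] n 249 depth z 48.6
top green c (array([470.1,  65.3]), array([30.4, 31.5]), 44.3) mean [470.1  65.3] n 249 depth z 48.9
side stone c (array([521.9, 250.3]), array([ 44.7, 108.5]), 83.2) mean [521.5 249.7] n 737 depth z 32.9
22.7667 1.0006053478101822
```

Run:
```python
from h import *
x,y=520,252
env.move_ptp([x,y,90],R(82.4)); env.hold(.1)
f0=env.state()['contact_force']
env.servo_line([x,y,12],80)
for z in (8,4,2,0.5):
    env.servo_line([x,y,z],30);env.hold(.05);f=env.state()['contact_force']-f0;print(z,f.round(1))
    if abs(f[2])>6: break
env.clamp(20);env.hold(.2)
s=env.state();print(s['time_s'],s['grip_width'],s['tool_pos'],(s['contact_force']-f0).round(1))
p,d=viewer.snapshot("side");cv2.imwrite("pics/s3.png",cv2.resize(p[190:310,200:360],(800,600),interpolation=cv2.INTER_CUBIC))
```

```text
8 [ 0.6  0.2 -0.3]
4 [ 0.6  0.8 -0.1]
2 [ 0.6 -0.1 -1.1]
0.5 [ 0.5 -0.8  0.2]
26.9 0.5259703322316531 [520.09737026 252.07820744   0.6735297 ] [-1.1  0.4  4.1]
```

View pics/s3.png

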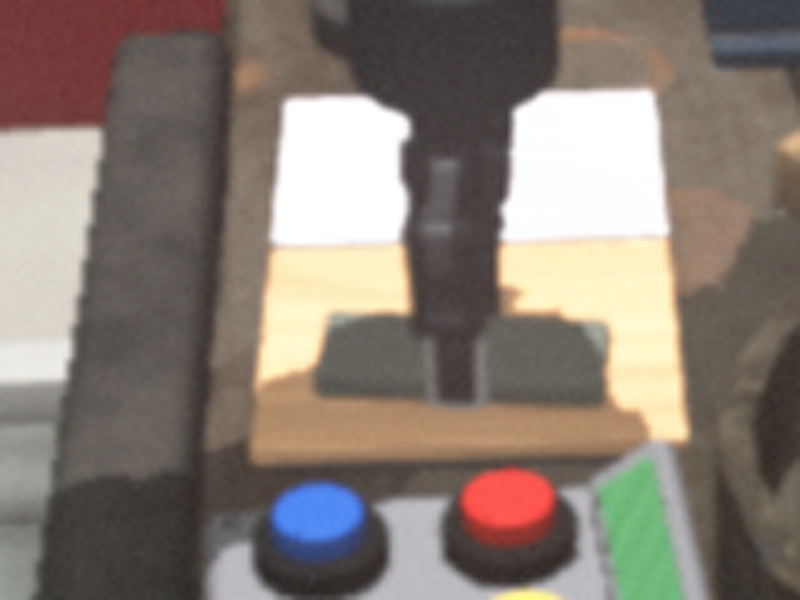

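The fingers straddle the stone centrally: the near finger is at (455,370) in the crop, with its tip just above the deck. The grip width of 0.526 matches the 46 mm stone. Now sliding.

Run:
```python
from h import *
z=env.state()['tool_pos'][2]
env.servo_line([522,330,.5],60)
s=env.state();print(s['grip_width'],s['contact_force'].round(1))
env.servo_line([525,404,.5],60,R(88.4)); env.hold(.2)
s=env.state();print(s['grip_width'],s['contact_force'].round(1),s['tool_pos'])
env.gripper_open();env.hold(.1)
env.servo_line([525,404,90],120)
env.move_ptp([440,200,120],R(82.))
env.clamp(20)
for n,sd,k in(("side",SIDE,'plate'),("top",SEED,'plate')):
    p,d=viewer.snapshot(n);cv2.imwrite(f"pics/f_{n}.png",p)
    m=measure(n,p,d,{'stone':(((293,225) if n=="side" else (273,268)),33)})
print(env.state()['time_s'])
```

```text
0.5283115855145484 [-1.2 -4.1  6. ]
0.5276594942062212 [ 0.7 -4.3  5.3] [525.82439411 402.43043317   0.72524485]
side stone c (array([525.4, 373.5]), array([ 20. , 102.8]), 85.6) mean [525.1 372.3] n 250 depth z 28.7
top stone c (array([523.3, 401.1]), array([ 46.2, 108.6]), 87.9) mean [523.2 401.6] n 1341 depth z 34.4
33.2167
```

View pics/f_side.png

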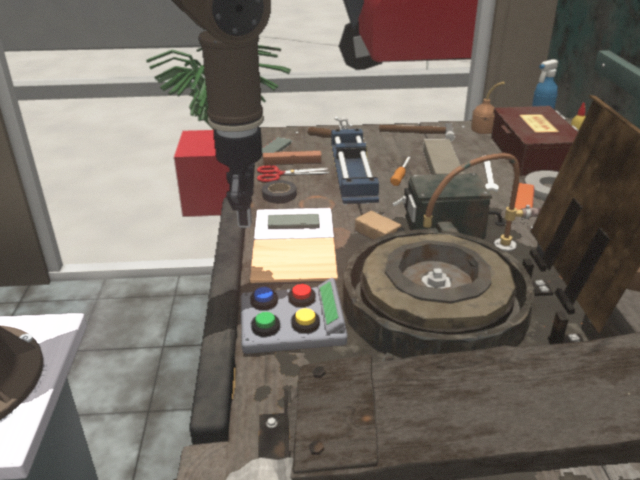

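The stone is flat on the white plate, about (293,221). The top camera puts it 1 mm in x and 7 mm in y from the plate centre, well inside the outline. Next is the green key.

Run:
```python
from h import *
env.move_ptp([471,64.5,95],R(82.))
press(471,64.5,z0=29)
env.servo_line([471,64.5,110],150)
env.move_ptp([400,180,200],R(82.));env.hold(.3)
p,d=viewer.snapshot("top");measure("top",p,d,{**{k:SEED[k] for k in('red',)},'stone':((273,268),33)})
cv2.imwrite("pics/end.png",p)
print(env.state()['time_s'])
```

```text
28 [471.2  64.5  28.2] -0.17
27 [471.2  64.5  27.1] 1.51
26 [471.2  64.6  26.1] 1.97
25 [471.2  64.5  25.1] 2.81
24 [471.2  64.5  24.1] 1.55
23 [471.2  64.5  23.1] 2.64
22 [471.2  64.5  22.1] 3.27
21 [471.2  64.6  21.6] 14.01
t 38.4583 f0 0.22061958865394518 [-0.02 -0.43  0.  ]
top red c (array([531.7, 136.2]), array([31.2, 31.9]), 44.7) mean [531.3 136.2] n 247 depth z 47.0
top stone c (array([523.3, 401.1]), array([ 46. , 108.7]), 87.7) mean [523.1 401.5] n 1341 depth z 31.9
39.9667
```

View pics/end.png

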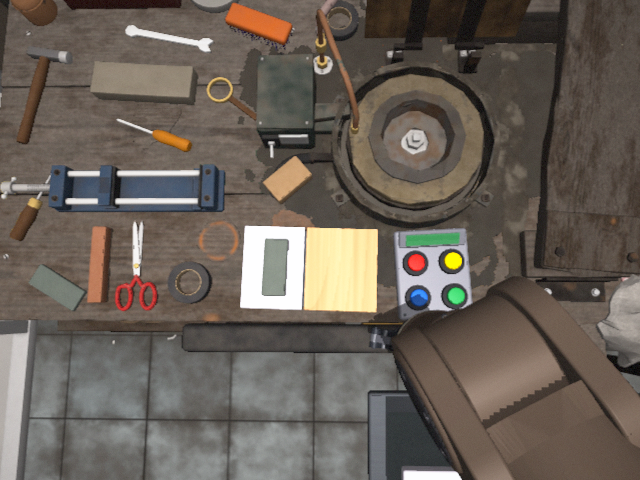

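The stone lies wholly on the plate, about (275,267), the keys are up, and the cork block and tape roll are where they started.

```bash
python3 -c "
from bench import env
env.hand_in();print(env.state()['time_s'])"
```

```text
the job is handed in; nothing more can be done
the job is handed in; nothing more can be done
```

I pressed blue and then yellow with the plate empty. I then gripped the stone lightly, slid it along the deck onto the metal plate, let go and pressed green. The job was handed in at about 40 s, under the 69 s limit; no verdict is reported.

- **Key presses:** each of the three keys began to resist at about 1–2 N and stopped firmly at 13–15 N, about 6 mm down. The force fell back to zero after each release. I did not touch the red key, and the cameras show it unmoved.
- **Stone:** the last top-camera check puts it flat on the plate, about 1 mm in x and 7 mm in y from the plate centre. That leaves roughly 25 mm or more to spare on every side. Its height read 32–34 mm against an expected 33 mm.
- **Other things on the bench:** the cork block and tape roll show no visible movement in the final picture.

Two things disagreed:
- **Fingertip height:** the tips really sit about 20.5 mm above the reported TCP. My first try at the blue key, down to a reported 38 mm, therefore touched nothing. Camera depth showed the offset, the contact forces confirmed it, and I allowed for it afterwards.
- **Camera agreement:** the side and top cameras differ by about 2–7 mm in position, and side-view depths on the keys were up to about 4 mm low. After the slide the side-camera stone measurement was unusable because its outline was only partly picked up, so the final position rests on the top camera, and the side picture agrees by eye.

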